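Lock a wall panel in the gluing jig and clamp it

ROBOT

A 6-joint arm with a two-finger parallel gripper is mounted at the origin on the work surface. World frame = base frame: x ahead of the robot, y to its left, z up, the work surface at z = 0. Lengths are in m, angles in rad, forces in N, time in s.
With the tool pointing down it reaches from about 0.3 to 0.85 m from the base axis. Payload 4.2 kg.
Tool frame: the origin (TCP) lies on the mounting face of the last link; the fingertips stand 191 mm ahead of it and the grasp point (between the pads) lies 172 mm ahead of it; z points along the fingers, y is the line along which they close (so a half turn about z gives the same grasp; the last joint's range is limited). The gripper opens to 91 mm and grips with 3 to 60 N. Pads are 32 mm wide; open, the fingers measure 118 mm over their backs; the gripper's body (76 mm by 178 mm) begins 60 mm behind the grasp point.
Start: joints at [-1.198, 0.32, 1.565, -0, 1.257, -0.02], TCP at [0.22, -0.531, 0.405] pointing down, gripper open.
Joint ranges: [-3.11, 3.11], [-0.84, 2.01], [0.21, 2.61], [-1.34, 4.49], [0.05, 2.63], [-2.56, 2.56]. Speed limits (rad/s): [2.57, 2.57, 3.14, 3.14, 3.14, 3.14].

INTERFACE

Orientations are given as a rotation vector (axis times angle).
In Python, from cell import ctrl, optics gives the robot as it stands.
- The arm moves only by the tool jog_arm, never from a script. Its arguments are lists of equal length, an entry for each row: "jaw": the opening, from 0 (shut) to 1 (fully open); "translation": the shift along the tool's x, y, z in units of 2 cm (1.0 is 2 cm), a list of three; "turn": the turn, a rotation vector about the tool's x, y, z in units of 180 degrees (1.0 is 180 degrees), a list of three. A call has 1 to 12 rows; each row shifts and turns the commanded pose from where the row before left it, along the tool's axes as they then stand; what a row does not reach is not made up. A row lasts 1/8 s, in which the tool goes at most 62.5 mm and 10.7 degrees, less where a joint would pass 70% of its speed; a pose out of reach is approached as far as the arm can. A call with a number of a shift or a turn outside -1 to 1 is refused whole. A call with a gripper value outside its range is refused whole. The fingers move at their own pace and stop on an object; "newtons" is the grip in N (left out, the last holds). Time passes only in rows, so rows that do not move let the fingers close. It gives the time, the measured TCP pose, the force, the opening and the grip force at its end, in the units of the state.
- ctrl.state(): the state, without advancing time (a new reading comes with each control period).
- optics.snapshot(name): name is "scene" or "top" or "wrist"; returns a dict with "frame" (384x512x3 uint8, blue, green, red), "intrinsics" (3x3 intrinsics, pixels), "extrinsics" (4x4, takes a point from camera to world coordinates). Camera axes: x right, y down, z forward; pixel columns grow to the right and rows downward; lengths in m; the calibration is good to about 2 mm. A picture is of the moment at which its call begins. There is no depth.
- ctrl.job_done(): hands the job in; it is judged then, once.
The state is a dict: "t": time; "joints": joint angles; "joint_velocities": joint speeds; "joint_torque": joint torques, N m; "ee_pos": TCP position; "ee_rot": TCP orientation; "wrist_force": force on the tool from outside, world axes, zero at the start; "moment": the same for the moment, N m; "opening": finger opening in m; "gripper_force": force on a finger pad.
Only numpy, scipy, OpenCV 4.12 (cv2) and the standard library are available. Lean on these libraries where they do the work, as an engineer would, in place of code of your own. Each camera call takes 0.05 s, during which the arm holds its last target. There are 200 camera calls.

TASK

Set up the notched plywood panel in the gluing jig: pull the jig's sliding bolt right out to its outer stop, stand the panel upright in the jig's groove and let go of it, then push the bolt fully home so that its tongue locks the panel. After that, take the spring clamp from its rail and clip it down over the panel's top edge so that it pinches the panel together with one of the jig's two metal uprights. Leave everything else where it is.

Things in the scene. Friction and masses are not known exactly. Their poses are not given: they have to be found in the camera images.
- jig: Gluing jig, fixed: wooden base 84 x 330 (y -103 to 227) x 20 high; origin on the table under the middle of the panel seat. A 13 wide groove runs along y at x 0, floor z 20. Behind it (+x) two metal uprights, in front (-x) two wooden pillars (y 45 to 75 and -45 to -75, x -6.5 to -16.5) to z 85 plus sloped lead-in to z 95. Fixed cheek at the -y end, face y -82; bolt at the +y end.
- seat (a point): Middle of the groove's floor, in the jig (0, 0, 20); axes as the jig's. Low walls join the uprights (to z 60) and the pillars (to z 40).
- left_upright_top (a point): Top middle of the +y metal upright, in the jig (10.5, 59, 150): 8 thick (x 6.5 to 14.5), 46 wide (y 36 to 82). The gap between the uprights is 72.
- right_upright_top (a point): Top middle of the -y metal upright, in the jig (10.5, -59, 150): 8 thick, y -36 to -82.
- bolt (a joint): The sliding bolt's position in m along the jig's +y: 0 = fully home (over the panel seat), 0.070 = out at the outer stop; about 2 N of friction, stays where left. Home, its block (44 x 60, top z 79) has its face at jig y 82 and a tongue 7 thick, z 71 to 85, reaches 20 farther over the seat.
- bolt_grip (a point): Middle of the top of the bolt's upright black grip, which moves with the bolt: 20 (x) x 40 (y), 60 tall, top at z 139; home it is at jig y 117.
- panel: Notched plywood panel, 9 (x) x 160 (y) x 130 tall (z), the wider of the two panels in the rack, with a notch 25 deep and 30 high (z 45 to 75) in the middle of both upright ends. Same either way round. Origin: centre of its underside; 120 g.
- panel_top (a point): Middle of the panel's top edge, 130 above its origin.
- rack: Grey rack for standing panels, 160 x 190, fixed; floor at z 15, two slots along its y axis at x -40 and +40, 11 wide, walls to z 45. The panel stands in one slot, the blank in the other.
- blank: Plain plywood panel 9 x 100 x 130 tall without notches, in the rack's other slot: stays there. Origin: centre of its underside.
- rail: Fixed clamp rail: upright wooden board 16 thick (x), 120 long (y), top at z 100, on a foot. Origin on the table under its middle.
- clamp: Sprung steel clamp like a clothes peg, astride the rail, jaws down: 28 wide (y), 130 tall. Origin on its pivot, z up; jaws part along x. Handles rise to z 65 (54 over their backs at z 50); squeezed along x to 36 (11 N) they open the jaws to a stop; let go, they shut. Its throat (z -15) rests on the edge. 110 g. The frame is that of one half and tilts up to 0.18 rad when squeezed.
- clamp_mouth (a point): Middle between the clamp's rubber pads, 52.5 below its pivot. Pads 25 high (z -40 to -65), 16 apart on the rail, 30 to 39 apart fully open.
- clamp_jaw (a joint): Opening angle of the clamp in rad: 0 with the pads 16 mm apart (on the rail), 0.36 fully open, -0.3 shut on nothing.
- glue: Bystander: white round glue bottle, 150 tall.
- tape: Bystander: cardboard-coloured tape ring, 90 across, lying flat.
- driver: Bystander: screwdriver lying flat.
- rover: Bystander: small kit car, 130 long, four wheels.
- mug: Bystander: white mug, 95 tall.
- offcut: Bystander: wooden offcut 120 x 50 x 35.

How it is judged:
On the way, in this order (a step that is already met when the one before it is completed fails the run):
1. the bolt is slid right out to its outer stop (value of joint bolt above 0.066 m), for 0.1 s.
2. the panel stands in the groove, let go, with the bolt still out (x of panel in the frame of jig between -0.008 and 0.008 m and z of panel in the frame of jig between 0.014 and 0.026 m and angle between panel's own z axis and vertical below 0.15 rad and angle between the y axis of panel and the y axis of jig, either way round below 0.1 rad and y of panel in the frame of jig between -0.006 and 0.055 m and value of joint bolt above 0.03 m and contact force between the fingers and panel below 0.5 N), for 0.2 s.
3. the bolt is fully home with the panel locked in its seat (x of panel in the frame of jig between -0.008 and 0.008 m and z of panel in the frame of jig between 0.014 and 0.026 m and angle between panel's own z axis and vertical below 0.15 rad and angle between the y axis of panel and the y axis of jig, either way round below 0.1 rad and y of panel in the frame of jig between -0.006 and 0.006 m and value of joint bolt below 0.004 m), for 0.2 s.
At the end, for the whole second after the job is handed in: Bolt home (4 mm); panel upright (0.15 rad) on the groove floor within 6 mm of mid-seat; clamp upright (0.3 rad) over the top edge at either upright, pad middle 10 to 65 mm below the edge, pressing panel and upright together (each over 1 N, jaw angle -0.05 to 0.15); all at rest (all of step 3 and x of clamp_mouth in the frame of jig between -0.008 and 0.02 m and z of clamp_mouth in the frame of jig between 0.085 and 0.14 m and (y of clamp_mouth in the frame of jig between 0.034 and 0.084 m or y of clamp_mouth in the frame of jig between -0.084 and -0.034 m) and value of joint clamp_jaw between -0.05 and 0.15 rad and angle between clamp's own z axis and vertical below 0.3 rad and contact force between clamp and panel above 1 N and contact force between clamp and jig above 1 N and linear speed of each of clamp, panel below 0.02 m/s); the robot touches nothing.
It fails at once if the blank panel is disturbed (moved over 25 mm) (distance of blank from where it was at the start of the episode above 0.025 m).
It fails at once if a bystander is pushed over 30 mm away (distance of any of glue, tape, driver, rover, mug, offcut from where it was at the start of the episode above 0.03 m).
It also fails if it takes over 67 s, if anything falls off the work surface, if the arm or the gripper's body presses on something with over 40 N, if the wrist force passes 120 N, or if a joint passes its speed limit or range.

## Working session

There is one attempt and no reset: what is moved stays moved. The work goes in short steps, Python scripts to look and compute and a tool call to move; the robot and the scene stay as the last step left them, time stands still between calls to the robot, and variables do not carry over. Pictures are saved under pics/ and viewed, at most 10 in all, crops included, and the job is handed in when it is done.

Besides the shell and the picture viewer there is one more tool, called after "Emit:" in YAML: its name, and indented under it one key for each argument. jog_arm: Moves the arm, as the interface text tells. Shifts and turns lie within -1 to 1; 1 stands for 2 cm of shift or 180 degrees of turn. Its arguments: {"type":"object","properties":{"jaw":{"type":"array","items":{"type":"number"}},"translation":{"type":"array","items":{"type":"array","items":{"type":"number","minimum":-1,"maximum":1}}},"turn":{"type":"array","items":{"type":"array","items":{"type":"number","minimum":-1,"maximum":1}}},"newtons":{"type":"number"}},"required":["jaw","translation","turn"]}

```bash
ls; mkdir -p pics; python3 - <<'E'
from cell import ctrl, optics
import cv2, numpy as np
print(ctrl.state())
ims=[]
for n in ("scene","top"):
    s=optics.snapshot(n); cv2.imwrite(f"pics/{n}0.png",s["frame"]); np.savez(f"pics/{n}0.npz",**s)
    print(n,s["intrinsics"].round(1).tolist(),s["extrinsics"].round(3).tolist())
E
```

```text
pics
{'t': 0.0, 'joints': array([-1.19799220e+00,  3.20277301e-01,  1.56566091e+00,  2.98500736e-05,
        1.25741812e+00, -1.99991211e-02]), 'joint_velocities': array([-2.36646642e-03, -2.93494630e-03, -1.56483790e-03,  6.21126336e-04,
       -7.38544141e-05, -1.04976644e-03]), 'joint_torque': array([ 1.91020343e-03, -4.12455475e+01, -2.31969416e+01,  7.29407324e-02,
        4.56553290e-02, -1.34455754e-04]), 'ee_pos': array([ 0.22004095, -0.53104634,  0.40393542]), 'ee_rot': array([-3.07949088e+00, -6.12700796e-01,  4.42028234e-04]), 'wrist_force': array([ 0.49510592, -0.72466122, -0.85767212]), 'moment': array([ 0.02817257,  0.0007365 , -0.04384117]), 'gripper_force': 0.0, 'opening': 0.09144861444867801}
scene [[346.4, 0.0, 251.6], [0.0, 346.4, 191.0], [0.0, 0.0, 1.0]] [[-0.292, 0.791, -0.537, 1.117], [0.956, 0.242, -0.162, 0.208], [0.002, -0.561, -0.828, 0.905], [0.0, 0.0, 0.0, 1.0]]
top [[417.1, 0.0, 258.4], [0.0, 417.1, 193.4], [0.0, 0.0, 1.0]] [[-0.007, -0.992, 0.128, 0.451], [-1.0, 0.009, 0.012, 0.04], [-0.013, -0.128, -0.992, 1.248], [0.0, 0.0, 0.0, 1.0]]
```

```bash
python3 - <<'E'
import cv2
for n in("scene","top"):
    i=cv2.imread(f"pics/{n}0.png"); cv2.imwrite(f"pics/{n}0b.png",cv2.resize(i,(800,600),interpolation=cv2.INTER_CUBIC))
E
```

```text
(no output)
```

View pics/scene0b.png

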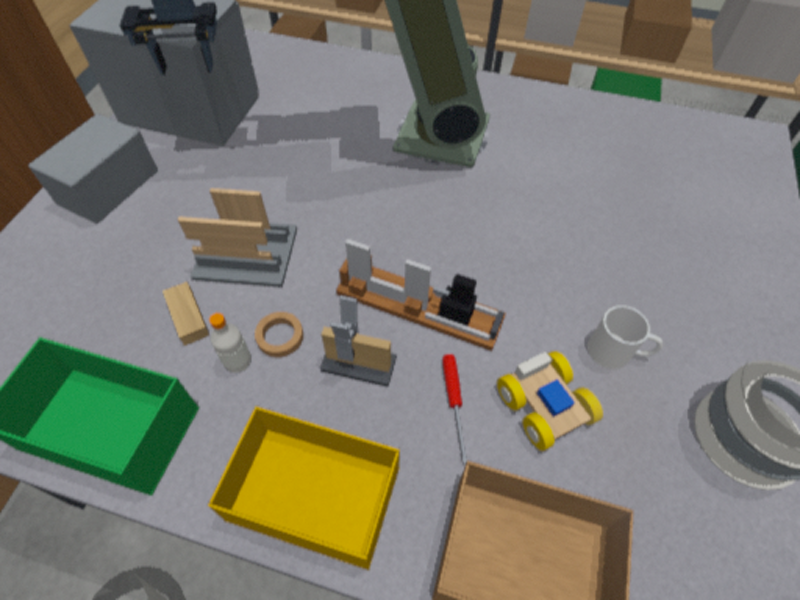

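View pics/top0b.png

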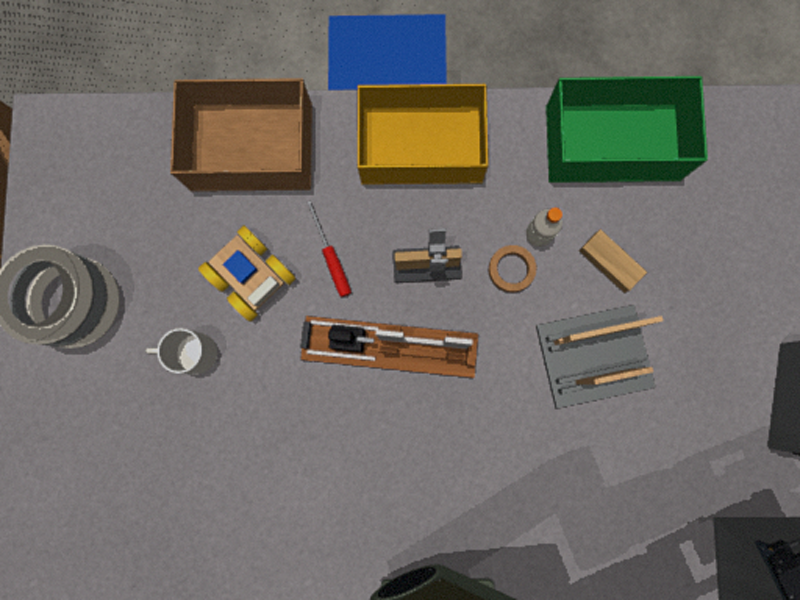

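The scene view shows the rack at (240,250), jig at (420,300), and rail with clamp at (355,355). The top view shows the jig at (390,347) with its bolt on the left (+y), the rail at (428,265), and the rack at (598,357) with the wider panel in its upper slot (+x). I'll enlarge both for corner picking.

```bash
cat > h.py <<'E'
import numpy as np, cv2
def cast(s,uv,z):
    "pixels (N,2) -> world points on plane z"
    uv=np.atleast_2d(uv).astype(float)
    d=np.c_[uv,np.ones(len(uv))]@np.linalg.inv(s["intrinsics"]).T@s["extrinsics"][:3,:3].T
    o=s["extrinsics"][:3,3]
    return o+d*((z-o[2])/d[:,2])[:,None]
def proj(s,P):
    E=np.linalg.inv(s["extrinsics"]); c=np.atleast_2d(P)@E[:3,:3].T+E[:3,3]
    q=c@s["intrinsics"].T; return q[:,:2]/q[:,2:]
E
python3 - <<'E'
import cv2
i=cv2.imread("pics/top0.png")[140:265,190:430]
cv2.imwrite("pics/topcrop.png",cv2.resize(i,None,fx=3.3,fy=3.3,interpolation=cv2.INTER_CUBIC))
i=cv2.imread("pics/scene0.png")[110:250,110:330]
cv2.imwrite("pics/scenecrop.png",cv2.resize(i,None,fx=3.6,fy=3.6,interpolation=cv2.INTER_CUBIC))
E
```

```text
(no output)
```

View pics/topcrop.png

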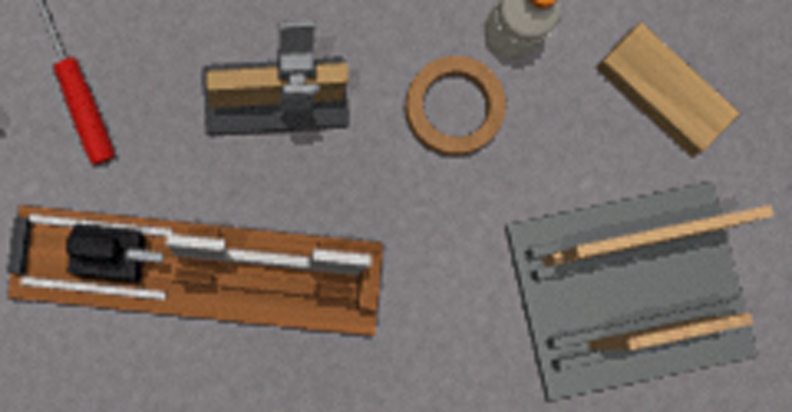

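View pics/scenecrop.png

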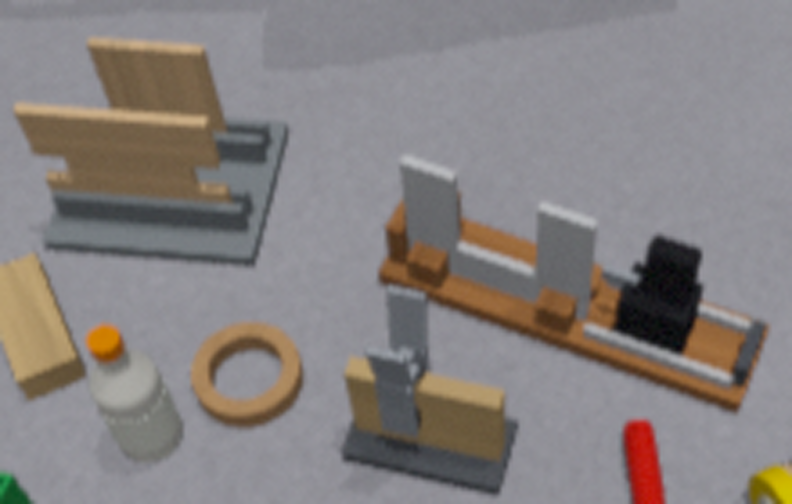

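The crops show jig base corners at (20,205), (383,240), (378,335) and (8,298) in the top crop, with upright tops near (195,240) and (342,256). The panel's top edge runs (579,251)–(772,211), the rail top (205,68)–(348,63), and the clamp sits at (297,75).

```bash
python3 - <<'E'
import numpy as np
from h import *
T=dict(np.load("pics/top0.npz")); S=dict(np.load("pics/scene0.npz"))
t=lambda p:np.array(p)/3.3+[190,140]; c=lambda p:np.array(p)/3.6+[110,110]
def show(n,a): print(n,(a*1000).round(0)[:,:2].tolist(),"len",(np.linalg.norm(np.diff(a,axis=0),axis=1)*1000).round(0))
show("base",cast(T,t([(20,205),(383,240),(378,335),(8,298)]),.02))
show("Ltop",cast(T,t([(167,236),(224,240)]),.15)); show("Rtop",cast(T,t([(313,250),(371,256)]),.15))
show("Ltop S",cast(S,c([(540,206),(595,225)]),.15)); show("Rtop S",cast(S,c([(402,160),(457,178)]),.15))
show("panel",cast(T,t([(579,251),(772,211)]),.145)); show("panel S",cast(S,c([(16,106),(218,118)]),.145))
show("blank",cast(T,t([(630,345),(751,320)]),.145)); show("blank S",cast(S,c([(90,40),(205,47)]),.145))
show("rack",cast(T,t([(507,223),(714,181),(756,356),(547,401)]),.015))
show("rail",cast(T,t([(204,69),(349,63),(349,83),(204,90)]),.1)); show("railS",cast(S,c([(347,362),(505,391)]),.1))
# bolt grip top
show("gripS",cast(S,c([(657,235),(701,250),(690,282),(648,268)]),.139))
show("gripT",cast(T,t([(68,228),(122,235),(122,257),(70,252)]),.139))
show("clampT",cast(T,t([(281,26),(315,26)]),.165)); show("clampS",cast(S,c([(390,290),(427,294)]),.18)); show("clampS near",cast(S,c([(367,350),(412,355)]),.18))
from cell import optics
print(optics.snapshot("wrist")["extrinsics"].round(3).tolist())
E
```

```text
base [[585.0, 239.0], [551.0, -86.0], [466.0, -80.0], [501.0, 249.0]] len [327.  84. 331.]
Ltop [[545.0, 100.0], [541.0, 54.0]] len [46.]
Rtop [[532.0, -17.0], [527.0, -63.0]] len [46.]
Ltop S [[544.0, 59.0], [550.0, 104.0]] len [45.]
Rtop S [[532.0, -58.0], [537.0, -10.0]] len [47.]
panel [[530.0, -229.0], [561.0, -385.0]] len [158.]
panel S [[567.0, -380.0], [530.0, -217.0]] len [167.]
blank [[455.0, -267.0], [474.0, -363.0]] len [98.]
blank S [[481.0, -358.0], [460.0, -261.0]] len [99.]
rack [[565.0, -198.0], [602.0, -385.0], [445.0, -413.0], [407.0, -228.0]] len [190. 159. 190.]
rail [[691.0, 71.0], [695.0, -52.0], [678.0, -52.0], [673.0, 71.0]] len [123.  17. 123.]
railS [[691.0, -48.0], [681.0, 73.0]] len [121.]
gripS [[537.0, 150.0], [541.0, 186.0], [572.0, 184.0], [569.0, 151.0]] len [35. 31. 33.]
gripT [[553.0, 181.0], [547.0, 137.0], [529.0, 137.0], [533.0, 179.0]] len [44. 18. 42.]
clampT [[712.0, 7.0], [712.0, -20.0]] len [27.]
clampS [[670.0, -15.0], [665.0, 11.0]] len [26.]
clampS near [[721.0, -13.0], [716.0, 18.0]] len [31.]
[[0.383, -0.893, -0.238, 0.286], [-0.924, -0.37, -0.098, -0.504], [-0.001, 0.257, -0.966, 0.384], [0.0, 0.0, 0.0, 1.0]]
```

Emit:
jog_arm:
  jaw: [1,1,1,1,1,1,1,1,1,1,1,1]
  translation:
    - [0,0,0]
    - [0,0,0]
    - [0,0,0]
    - [0,0,0]
    - [0,0,0]
    - [0,0,0]
    - [1,0.34,0]
    - [1,0.34,0]
    - [1,0.34,0]
    - [1,0.34,0]
    - [1,0.34,0]
    - [1,0.34,0]
  turn:
    - [0,0,-0.057]
    - [0,0,-0.057]
    - [0,0,-0.057]
    - [0,0,-0.057]
    - [0,0,-0.057]
    - [0,0,-0.057]
    - [0,0,0]
    - [0,0,0]
    - [0,0,0]
    - [0,0,0]
    - [0,0,0]
    - [0,0,0]

```text
t: 1.65
ee_pos: [0.2737, -0.415, 0.4047]
ee_rot: [2.333, 2.103, -0.0]
wrist_force: [0.9, -0.1, 0.7]
opening: 0.0913
gripper_force: 0.0
```

Emit:
jog_arm:
  jaw: [1,1,1,1,1,1,1,1,1,1,1,1]
  translation:
    - [1,0.34,0]
    - [1,0.34,0]
    - [1,0.34,0]
    - [1,0.34,0]
    - [1,0.34,0]
    - [1,0.34,0]
    - [1,0.34,0]
    - [1,0.34,0]
    - [1,0.34,0]
    - [1,0.34,0]
    - [1,0.34,0]
    - [1,0.34,0]
  turn:
    - [0,0,0]
    - [0,0,0]
    - [0,0,0]
    - [0,0,0]
    - [0,0,0]
    - [0,0,0]
    - [0,0,0]
    - [0,0,0]
    - [0,0,0]
    - [0,0,0]
    - [0,0,0]
    - [0,0,0]

```text
t: 3.15
ee_pos: [0.3793, -0.1845, 0.4048]
ee_rot: [2.333, 2.103, 0.0]
wrist_force: [-0.3, 0.5, -0.5]
opening: 0.0916
gripper_force: 0.0
```

```bash
cat >> h.py <<'E'
from scipy.spatial.transform import Rotation as R
def togo(st,g,psi):
    "what is left to bring the grasp point to g (m), tool down with y axis at world angle psi (deg): turn units, then shift units after the turn"
    Rc=R.from_rotvec(st["ee_rot"]); a=np.radians(psi)
    y=np.array([np.cos(a),np.sin(a),0]); z=np.array([0,0,-1.]); Rt=R.from_matrix(np.c_[np.cross(y,z),y,z])
    turn=(Rc.inv()*Rt).as_rotvec()/np.pi
    d=np.array(g)-z*0.172-st["ee_pos"]
    cur=st["ee_pos"]+Rc.apply([0,0,.172])
    print("grasp now",(cur*1000).round(1),"turn",turn.round(4),"shift",(Rt.inv().apply(d)/.02).round(2))
E
python3 - <<'E'
from cell import ctrl,optics
from h import *
st=ctrl.state(); print(st["t"],st["joints"].round(2),st["opening"]); togo(st,[.54,.158,.115],-6)
s=optics.snapshot("wrist"); np.savez("pics/w1.npz",**s); cv2.imwrite("pics/w1.png",s["frame"]); print(s["extrinsics"].round(3).tolist(),s["intrinsics"].round(0).tolist())
E
```

```text
3.15 [-0.48  0.08  1.88 -0.    1.18 -0.38] 0.091593143591848
grasp now [ 379.3 -184.5  232.8] turn [0.0001 0.0001 0.0004] shift [17.87  6.2   5.89]
[[0.995, -0.099, -0.027, 0.386], [-0.103, -0.961, -0.257, -0.113], [0.0, 0.258, -0.966, 0.385], [0.0, 0.0, 0.0, 1.0]] [[268.0, 0.0, 258.0], [0.0, 268.0, 188.0], [0.0, 0.0, 1.0]]
```

Emit:
jog_arm:
  jaw: [1,1,1,1,1,1,1,1,1,1,1,1]
  translation:
    - [1,0.45,0]
    - [1,0.45,0]
    - [1,0.45,0]
    - [1,0.45,0]
    - [1,0.45,0]
    - [1,0.45,0]
    - [1,0.45,0]
    - [1,0.45,0]
    - [1,0.45,0]
    - [1,0.45,0]
    - [1,0.45,0]
    - [0,0,0]
  turn:
    - [0,0,0]
    - [0,0,0]
    - [0,0,0]
    - [0,0,0]
    - [0,0,0]
    - [0,0,0]
    - [0,0,0]
    - [0,0,0]
    - [0,0,0]
    - [0,0,0]
    - [0,0,0]
    - [0,0,0]

```text
t: 4.7
ee_pos: [0.5005, 0.0237, 0.4046]
ee_rot: [2.331, 2.106, -0.0]
wrist_force: [-0.1, 0.1, 0.7]
opening: 0.0913
gripper_force: 0.0
```

```bash
python3 - <<'E'
from cell import ctrl,optics
from h import *
st=ctrl.state(); togo(st,[.54,.158,.115],-6)
s=optics.snapshot("wrist"); np.savez("pics/w2.npz",**s); cv2.imwrite("pics/w2.png",cv2.resize(s["frame"],(800,600),interpolation=cv2.INTER_CUBIC))
E
```

```text
grasp now [500.5  23.7 232.6] turn [-0.      0.0001  0.001 ] shift [6.88 1.26 5.88]
```

View pics/w2.png

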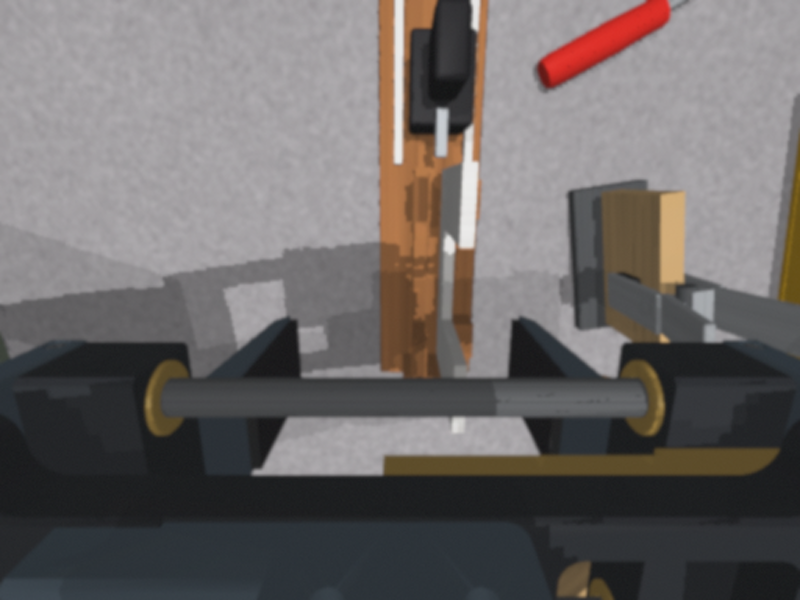

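The wrist view shows the left upright's top at (460–478, 162–248), the bolt block at (410–475, 30–133), the tongue at (442,132), the grip above it, and base edges at columns 380 and 485.

```bash
python3 - <<'E'
from h import *
s=dict(np.load("pics/w2.npz")); k=1.5625
def c(p,z): return (cast(s,np.array(p)/k,z)[:,:2]*1000).round(1).tolist()
print("upright back/left corners z150",c([(461,163),(479,162),(475,248),(460,248)],.15))
print("tongue z85",c([(436,109),(449,109),(448,157),(436,157)],.085))
print("base L,R z20",c([(380,100),(380,300),(486,100),(476,300)],.02))
print("block z79",c([(410,133),(473,131)],.079))
# subpixel edges: brown mask per row
f=s["frame"]; h=cv2.cvtColor(f,cv2.COLOR_BGR2HSV)
wh=cv2.inRange(h,(0,0,190),(179,60,255)); n,l,st,ce=cv2.connectedComponentsWithStats(wh)
for i in range(1,n):
    if st[i,4]>60: print(st[i],(ce[i]*k).round(0), c([ce[i]*k],.15))
br=cv2.inRange(h,(5,80,60),(18,255,255))
for r in (20,60,100,140,170):
    x=np.flatnonzero(br[r,220:330])+220
    if len(x): print(r,x[0],x[-1],c([(x[0]*k,r*k),((x[-1]+1)*k,r*k)],.02))
E
```

```text
upright back/left corners z150 [[538.2, 101.6], [547.8, 101.1], [543.0, 55.1], [534.6, 55.9]]
tongue z85 [[532.7, 139.2], [541.2, 138.4], [538.3, 108.2], [530.2, 109.1]]
base L,R z20 [[494.1, 160.1], [474.9, -5.4], [578.7, 151.5], [561.3, -14.2]]
block z79 [[514.2, 126.7], [557.2, 123.7]]
[252   0   7 105 617] [398.  82.] [[508.6, 144.4]]
[302   0   5  19  77] [476.  13.] [[550.0, 171.1]]
[280  71   6  28 135] [441. 132.] [[528.7, 117.9]]
[294  81  12  78 651] [468. 193.] [[541.1, 85.3]]
[284 151   7  12  61] [449. 245.] [[528.4, 58.4]]
[289 268   8  10  69] [457. 425.] [[525.3, -56.6]]
20 243 310 [[499.5, 208.6], [581.1, 200.3]]
60 243 308 [[494.4, 164.7], [576.4, 156.3]]
100 243 306 [[488.9, 117.5], [571.3, 109.1]]
140 243 281 [[483.0, 66.7], [535.1, 61.4]]
170 244 302 [[479.6, 25.8], [560.8, 17.6]]
```

Emit:
jog_arm:
  jaw: [1,1,1,1,1,1,1,1,1,1,1,1]
  translation:
    - [1,0.17,0]
    - [1,0.17,0]
    - [1,0.17,0]
    - [1,0.17,0]
    - [1,0.17,0.5]
    - [1,0.17,0.8]
    - [1,0.17,0.8]
    - [0,0,0.8]
    - [0,0,0.8]
    - [0,0,0.8]
    - [0,0,0.8]
    - [0,0,0.4]
  turn:
    - [0,0,0]
    - [0,0,0]
    - [0,0,0]
    - [0,0,0]
    - [0,0,0]
    - [0,0,0]
    - [0,0,0]
    - [0,0,0]
    - [0,0,0]
    - [0,0,0]
    - [0,0,0]
    - [0,0,0]

```text
t: 6.25
ee_pos: [0.5382, 0.1592, 0.2895]
ee_rot: [-2.334, -2.102, 0.002]
wrist_force: [-0.2, -0.8, -0.1]
opening: 0.0914
gripper_force: 0.0
```

```bash
python3 - <<'E'
from cell import ctrl,optics
from h import *
st=ctrl.state(); togo(st,[.539,.161,.118],-6.1); print(st["wrist_force"].round(1))
s=optics.snapshot("wrist"); np.savez("pics/w3.npz",**s); h=cv2.cvtColor(s["frame"],cv2.COLOR_BGR2HSV)
cv2.imwrite("pics/w3.png",cv2.resize(s["frame"],(512,384)))
E
```

```text
grasp now [538.  159.1 117.5] turn [-0.0004  0.0002  0.0007] shift [ 0.1   0.03 -0.02]
[-0.2 -0.8 -0.1]
```

View pics/w3.png

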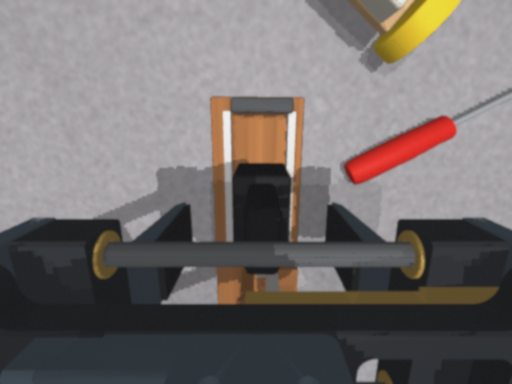

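The black grip is centred between the fingers (column 260), so I'll close and pull.

Emit:
jog_arm:
  jaw: [0,0,0,0,0,0,0,0]
  translation:
    - [0,0,0]
    - [0,0,0]
    - [0,0,0]
    - [0,0,0]
    - [0,0,0]
    - [0.2,0,0]
    - [0.4,0,0]
    - [0.4,0,0]
  turn:
    - [0,0,0]
    - [0,0,0]
    - [0,0,0]
    - [0,0,0]
    - [0,0,0]
    - [0,0,0]
    - [0,0,0]
    - [0,0,0]
  newtons: 30

```text
t: 7.3
ee_pos: [0.5415, 0.1797, 0.2908]
ee_rot: [2.332, 2.101, 0.003]
wrist_force: [6.0, -2.4, -1.6]
opening: 0.0197
gripper_force: 30.0
```

Emit:
jog_arm:
  jaw: [0,0,0,0,0,0]
  translation:
    - [0.4,0,0]
    - [0.4,0,0]
    - [0.25,0,0]
    - [0.2,0,0]
    - [0.1,0,0]
    - [0,0,0]
  turn:
    - [0,0,0]
    - [0,0,0]
    - [0,0,0]
    - [0,0,0]
    - [0,0,0]
    - [0,0,0]

```text
t: 8.05
ee_pos: [0.5445, 0.2067, 0.2908]
ee_rot: [2.333, 2.101, 0.004]
wrist_force: [5.4, -1.3, -2.2]
opening: 0.0195
gripper_force: 30.0
```

Emit:
jog_arm:
  jaw: [0,0,0,0]
  translation:
    - [0.1,0,0]
    - [0.1,0,0]
    - [0.1,0,0]
    - [0,0,0]
  turn:
    - [0,0,0]
    - [0,0,0]
    - [0,0,0]
    - [0,0,0]

```text
t: 8.55
ee_pos: [0.5452, 0.2125, 0.2908]
ee_rot: [2.333, 2.101, 0.004]
wrist_force: [6.0, -2.0, -1.7]
opening: 0.0199
gripper_force: 30.0
```

Emit:
jog_arm:
  jaw: [0,0,0,0]
  translation:
    - [0.1,0,0]
    - [0.1,0,0]
    - [0.1,0,0]
    - [0,0,0]
  turn:
    - [0,0,0]
    - [0,0,0]
    - [0,0,0]
    - [0,0,0]

```text
t: 9.05
ee_pos: [0.5457, 0.2166, 0.2908]
ee_rot: [2.33, 2.099, -0.002]
wrist_force: [5.9, -11.6, -0.6]
opening: 0.0201
gripper_force: 30.0
```

```bash
python3 - <<'E'
from cell import ctrl,optics
from h import *
st=ctrl.state(); togo(st,[.539,.161,.118],-6.1); print(st["wrist_force"].round(1))
s=optics.snapshot("wrist"); np.savez("pics/w4.npz",**s)
s=optics.snapshot("scene"); np.savez("pics/s4.npz",**s)
h=cv2.cvtColor(s["frame"],cv2.COLOR_BGR2HSV)
cv2.imwrite("pics/s4.png",cv2.resize(s["frame"][150:230,210:330],None,fx=4,fy=4,interpolation=cv2.INTER_CUBIC))
E
```

```text
grasp now [546.1 215.7 118.8] turn [0.001  0.0016 0.0008] shift [-2.8  -0.04  0.04]
[  5.9 -11.6  -0.6]
```

View pics/s4.png

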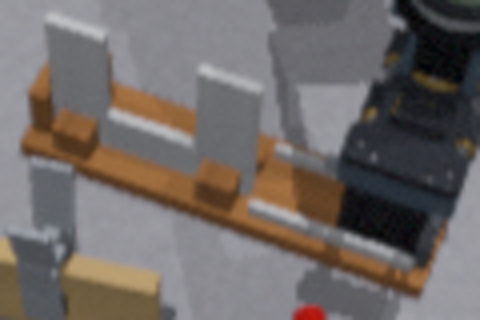

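The block now looks up against the end plate at (425,250) in the crop, and the force jumped to 11.6 N. I'll pull slightly more to confirm the stop, then release and rise.

Emit:
jog_arm:
  jaw: [0,0,0]
  translation:
    - [0.1,0,0]
    - [0.1,0,0]
    - [0,0,0]
  turn:
    - [0,0,0]
    - [0,0,0]
    - [0,0,0]

```text
t: 9.52
ee_pos: [0.5459, 0.2181, 0.2907]
ee_rot: [2.325, 2.098, -0.012]
wrist_force: [5.3, -21.8, 2.8]
opening: 0.0199
gripper_force: 30.0
```

Emit:
jog_arm:
  jaw: [0,0.6,0.6,0.6,0.6,0.6,0.6,0.6,0.6,0.6,0.6,0.6]
  translation:
    - [-0.3,0,0]
    - [0,0,0]
    - [0,0,0]
    - [0,0,-0.6]
    - [0,0,-1]
    - [0,0,-1]
    - [0,0,-1]
    - [-1,0.13,-1]
    - [-1,0.13,-1]
    - [-1,0.13,0]
    - [-1,0.13,0]
    - [-1,0.13,0]
  turn:
    - [0,0,0]
    - [0,0,0]
    - [0,0,0]
    - [0,0,0]
    - [0,0,0]
    - [0,0,0]
    - [0,0,0]
    - [0,0,0]
    - [0,0,0]
    - [0,0,0]
    - [0,0,0]
    - [0,0,0]

```text
t: 11.02
ee_pos: [0.5467, 0.1142, 0.4018]
ee_rot: [-2.333, -2.103, 0.002]
wrist_force: [-0.1, 0.5, -0.1]
opening: 0.0548
gripper_force: 0.0
```

Emit:
jog_arm:
  jaw: [0.6,0.6]
  translation:
    - [-1,0.13,0]
    - [-1,0.13,0]
  turn:
    - [0,0,0]
    - [0,0,0]

```text
t: 11.28
ee_pos: [0.548, 0.0737, 0.4024]
ee_rot: [-2.333, -2.103, 0.001]
wrist_force: [0.4, 0.1, 0.3]
opening: 0.0547
gripper_force: 0.0
```

```bash
python3 - <<'E'
from cell import ctrl,optics
from h import *
st=ctrl.state(); togo(st,[.558,-.363,.233],11.2); print(st["t"],st["opening"],st["wrist_force"].round(1))
s=optics.snapshot("wrist"); np.savez("pics/w5.npz",**s); cv2.imwrite("pics/w5.png",cv2.resize(s["frame"],(800,600),interpolation=cv2.INTER_CUBIC))
E
```

```text
grasp now [547.9  73.7 230.4] turn [-0.0002  0.0001 -0.0953] shift [-21.52  -3.75  -0.13]
11.275 0.054652015475381024 [0.4 0.1 0.3]
```

View pics/w5.png

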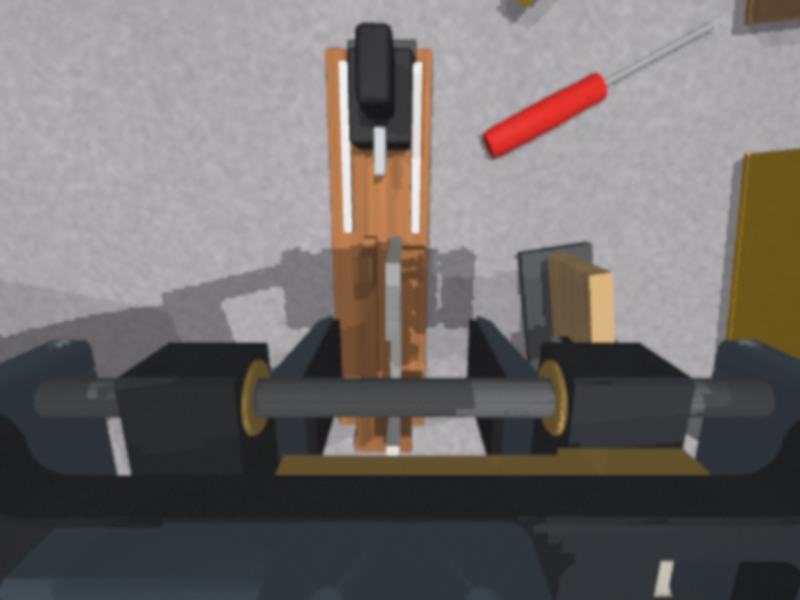

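The bolt block is against the end plate, with the tongue end at (380,175), the block face at row 148, and the base's far corners at (327,49) and (433,49).

```bash
python3 - <<'E'
from h import *
s=dict(np.load("pics/w5.npz")); k=1.5625
a=-.1065; X=np.array([np.cos(a),np.sin(a)]); Y=np.array([-np.sin(a),np.cos(a)]); O=np.array([.524,.0205])
def c(n,p,z):
    w=cast(s,np.array(p)/k,z)[:,:2]; print(n,(w*1000).round(1).tolist(),"local",((w-O)@np.c_[X,Y]*1000).round(1).tolist())
c("tongue end (0,132,85)",[(380,175)],.085); c("block face (0,152,79)",[(353,146),(411,149)],.079)
c("base far corners (+-42,227,20)",[(327,49),(433,49)],.02); c("upright +y face top (10.5,82,150)",[(387,265),(401,265)],.15)
c("grip top",[(357,27),(391,27)],.139); c("rail ends far y60 z100",[(552,255),(610,270)],.1)
h=cv2.cvtColor(s["frame"],cv2.COLOR_BGR2HSV); br=cv2.inRange(h,(5,80,60),(18,255,255))
for r in (40,70,100,130,150): x=np.flatnonzero(br[r,190:300])+190; c(r,[(x[0]*k,r*k),((x[-1]+1)*k,r*k)],.02)
E
```

```text
tongue end (0,132,85) [[538.4, 151.2]] local [[0.5, 131.5]]
block face (0,152,79) [[522.0, 172.2], [561.3, 166.2]] local [[-18.1, 150.7], [21.6, 148.8]]
base far corners (+-42,227,20) [[505.2, 250.1], [586.9, 241.6]] local [[-43.1, 226.3], [39.0, 226.6]]
upright +y face top (10.5,82,150) [[540.1, 100.9], [548.0, 100.1]] local [[7.5, 81.6], [15.4, 81.6]]
grip top [[538.2, 224.0], [555.6, 222.2]] local [[-7.5, 203.8], [10.0, 203.9]]
rail ends far y60 z100 [[649.6, 86.7], [689.1, 72.2]] local [[117.8, 79.2], [158.6, 68.9]]
40 [[503.4, 240.8], [584.7, 232.4]] local [[-43.9, 216.9], [37.8, 217.1]]
70 [[499.6, 207.2], [581.8, 198.6]] local [[-44.1, 183.0], [38.5, 183.2]]
100 [[495.5, 171.7], [577.4, 163.1]] local [[-44.4, 147.3], [37.9, 147.5]]
130 [[491.2, 134.1], [572.8, 125.7]] local [[-44.7, 109.5], [37.3, 109.8]]
150 [[488.7, 107.9], [570.5, 99.4]] local [[-44.4, 83.1], [37.8, 83.4]]
```

Emit:
jog_arm:
  jaw: [0.6,0.6,0.6,0.6,0.6,0.6,0.6,0.6,0.6,0.6,0.6,0.6]
  translation:
    - [0,0,0]
    - [0,0,0]
    - [-1,-0.17,0]
    - [-1,-0.17,0]
    - [-1,-0.17,0]
    - [-1,-0.17,0]
    - [-1,-0.17,0]
    - [-1,-0.17,0]
    - [-1,-0.17,0]
    - [-1,-0.17,0]
    - [-1,-0.17,0]
    - [-1,-0.17,0]
  turn:
    - [0,0,-0.048]
    - [0,0,-0.048]
    - [0,0,0]
    - [0,0,0]
    - [0,0,0]
    - [0,0,0]
    - [0,0,0]
    - [0,0,0]
    - [0,0,0]
    - [0,0,0]
    - [0,0,0]
    - [0,0,0]

```text
t: 12.82
ee_pos: [0.554, -0.129, 0.4027]
ee_rot: [1.991, 2.43, -0.0]
wrist_force: [0.3, 0.4, 0.3]
opening: 0.0547
gripper_force: 0.0
```

Emit:
jog_arm:
  jaw: [0.6,0.6,0.6,0.6,0.6,0.6,0.6,0.6,0.6,0.6,0.6,0.6]
  translation:
    - [-1,-0.17,0]
    - [-1,-0.17,0]
    - [-1,-0.17,0]
    - [-1,-0.17,0]
    - [-1,-0.17,0]
    - [-1,-0.17,0]
    - [-1,-0.17,0]
    - [-1,-0.17,0]
    - [-1,-0.17,0]
    - [-1,-0.17,0]
    - [-0.6,-0.1,0]
    - [0,0,0]
  turn:
    - [0,0,0]
    - [0,0,0]
    - [0,0,0]
    - [0,0,0]
    - [0,0,0]
    - [0,0,0]
    - [0,0,0]
    - [0,0,0]
    - [0,0,0]
    - [0,0,0]
    - [0,0,0]
    - [0,0,0]

```text
t: 14.32
ee_pos: [0.5603, -0.3434, 0.4025]
ee_rot: [-1.992, -2.429, -0.0]
wrist_force: [0.1, 0.4, -0.5]
opening: 0.0552
gripper_force: 0.0
```

```bash
python3 - <<'E'
from cell import ctrl,optics
from h import *
st=ctrl.state(); togo(st,[.546,-.304,.233],11.2); print(st["t"],st["joints"].round(2))
s=optics.snapshot("wrist"); np.savez("pics/w6.npz",**s); cv2.imwrite("pics/w6.png",cv2.resize(s["frame"],(800,600),interpolation=cv2.INTER_CUBIC))
print(proj(s,[[.530,-.226,.145],[.562,-.382,.145],[.546,-.304,.145]]).round(0)*1.5625)
h=cv2.cvtColor(s["frame"],cv2.COLOR_BGR2HSV)
m=cv2.inRange(h,(8,50,150),(25,200,255)); m[230:]=0
n,l,st_,ce=cv2.connectedComponentsWithStats(m)
for i in range(1,n):
    if st_[i,4]>100:
        cnt=np.argwhere(l==i)[:,::-1].astype(np.float32); r=cv2.boxPoints(cv2.minAreaRect(cnt)); print(st_[i],(r*1.5625).round(0).tolist(),(cast(s,r,.145)[:,:2]*1000).round(0).tolist())
E
```

```text
grasp now [ 560.3 -343.4  230.5] turn [-0.     -0.0001  0.0005] shift [ 2.07 -0.32 -0.13]
14.325 [-0.57  0.45  1.36  0.    1.33 -0.76]
[[393.75    84.375 ]
 [396.875  367.1875]
 [395.3125 237.5   ]]
[ 347    0   74   77 2502] [[542.0, 0.0], [656.0, 0.0], [656.0, 119.0], [542.0, 119.0]] [[595.0, -174.0], [650.0, -163.0], [669.0, -215.0], [610.0, -227.0]]
[ 247   56   13  174 1905] [[386.0, 88.0], [405.0, 88.0], [405.0, 358.0], [386.0, 358.0]] [[527.0, -229.0], [536.0, -227.0], [566.0, -375.0], [555.0, -377.0]]
[154  96  17  78 791] [[237.0, 151.0], [255.0, 149.0], [268.0, 269.0], [250.0, 271.0]] [[454.0, -275.0], [463.0, -272.0], [477.0, -336.0], [467.0, -339.0]]
[ 306  152   93   72 2968] [[476.0, 311.0], [597.0, 235.0], [627.0, 283.0], [506.0, 358.0]] [[602.0, -337.0], [658.0, -280.0], [683.0, -303.0], [627.0, -363.0]]
```

View pics/w6.png

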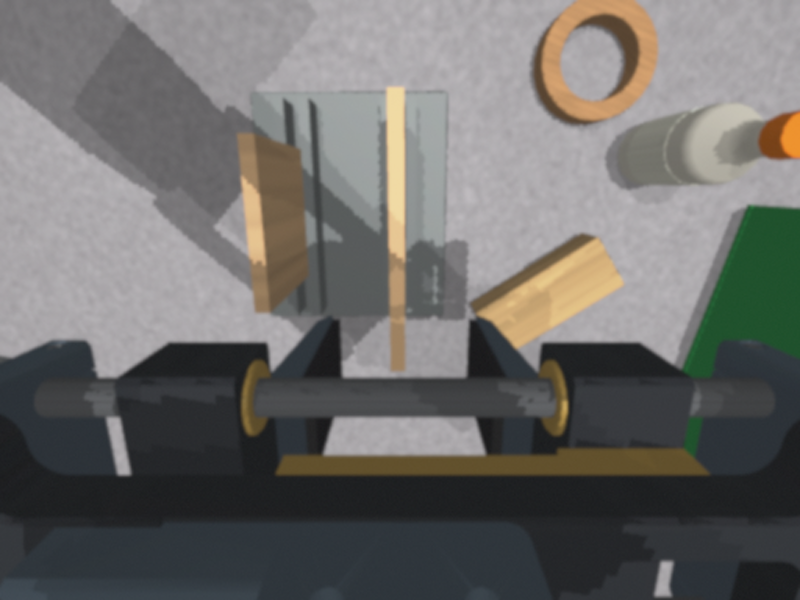

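The wrist view shows the panel's top edge from (395,88) to (397,371), vertical in the image and 160 mm long, centred at about (547, −306) mm. The blank is at left, well clear of the fingers.

Emit:
jog_arm:
  jaw: [0.6,0.6,0.6,0.6,0.6,0.6,0.6,0.6,0,0,0,0]
  translation:
    - [1,-0.15,0]
    - [0.96,-0.14,0.3]
    - [0,0,0.9]
    - [0,0,0.9]
    - [0,0,0.9]
    - [0,0,0.9]
    - [0,0,0.9]
    - [0,0,0.57]
    - [0,0,0]
    - [0,0,0]
    - [0,0,0]
    - [0,0,0]
  turn:
    - [0,0,0]
    - [0,0,0]
    - [0,0,0]
    - [0,0,0]
    - [0,0,0]
    - [0,0,0]
    - [0,0,0]
    - [0,0,0]
    - [0,0,0]
    - [0,0,0]
    - [0,0,0]
    - [0,0,0]
  newtons: 30

```text
t: 15.88
ee_pos: [0.547, -0.3053, 0.2959]
ee_rot: [1.99, 2.429, 0.0]
wrist_force: [0.2, -0.2, -0.0]
opening: 0.0176
gripper_force: 0.0
```

Emit:
jog_arm:
  jaw: [0,0,0,0,0,0,0,0,0,0,0,0]
  translation:
    - [0,0,0]
    - [0,0,0]
    - [0,0,-0.5]
    - [0,0,-0.8]
    - [0,0,-0.8]
    - [0,0,-0.9]
    - [0,0,-0.9]
    - [0,0,-0.9]
    - [0,0,-0.9]
    - [0,0,-0.9]
    - [0,0,-0.9]
    - [0,0,-0.9]
  turn:
    - [0,0,0]
    - [0,0,0]
    - [0,0,0]
    - [0,0,0]
    - [0,0,0]
    - [0,0,0]
    - [0,0,0]
    - [0,0,0]
    - [0,0,0]
    - [0,0,0]
    - [0,0,0]
    - [0,0,0]

```text
t: 17.38
ee_pos: [0.5462, -0.3052, 0.4651]
ee_rot: [-1.991, -2.429, 0.002]
wrist_force: [-0.1, 0.4, -1.2]
opening: 0.009
gripper_force: 30.0
```

```bash
python3 - <<'E'
from cell import ctrl,optics
from h import *
st=ctrl.state(); togo(st,[.5246,.0265,.288],-6.1); print(st["t"],st["opening"],st["gripper_force"],st["wrist_force"].round(1))
s=optics.snapshot("wrist"); np.savez("pics/w7.npz",**s)
h=cv2.cvtColor(s["frame"],cv2.COLOR_BGR2HSV)
m=cv2.inRange(h,(8,50,120),(25,200,255)); m[230:]=0
n,l,st_,ce=cv2.connectedComponentsWithStats(m)
for i in range(1,n):
    if st_[i,4]>100: print(st_[i].tolist())
# panel far end at tool x: pixel of top edge end
E
```

```text
grasp now [ 546.  -305.3  293.1] turn [-0.0003  0.0002  0.0968] shift [16.38 -2.84  0.26]
17.375 0.009047396593278693 29.997929334640503 [-0.1  0.4 -1.2]
[335, 46, 62, 66, 1814]
[248, 98, 21, 132, 2481]
[440, 120, 31, 24, 171]
[184, 130, 14, 86, 734]
[301, 172, 79, 48, 1913]
```

Emit:
jog_arm:
  jaw: [0,0,0,0,0,0,0,0,0,0,0,0]
  translation:
    - [0,0,0]
    - [0,0,0]
    - [0.6,-0.1,0]
    - [0.97,-0.17,0]
    - [0.97,-0.17,0]
    - [0.97,-0.17,0]
    - [0.97,-0.17,0]
    - [0.97,-0.17,0]
    - [0.97,-0.17,0]
    - [0.97,-0.17,0]
    - [0.97,-0.17,0]
    - [0.97,-0.17,0]
  turn:
    - [0,0,0.048]
    - [0,0,0.048]
    - [0,0,0]
    - [0,0,0]
    - [0,0,0]
    - [0,0,0]
    - [0,0,0]
    - [0,0,0]
    - [0,0,0]
    - [0,0,0]
    - [0,0,0]
    - [0,0,0]

```text
t: 18.92
ee_pos: [0.5337, -0.115, 0.4633]
ee_rot: [2.333, 2.103, -0.0]
wrist_force: [-0.2, 0.3, -1.7]
opening: 0.0086
gripper_force: 30.0
```

Emit:
jog_arm:
  jaw: [0,0,0,0,0,0,0,0,0]
  translation:
    - [0.97,-0.17,0]
    - [0.97,-0.17,0]
    - [0.97,-0.17,0]
    - [0.97,-0.17,0]
    - [0.97,-0.17,0]
    - [0.97,-0.17,0]
    - [0.8,-0.15,0]
    - [0.4,-0.05,0]
    - [0,0,0]
  turn:
    - [0,0,0]
    - [0,0,0]
    - [0,0,0]
    - [0,0,0]
    - [0,0,0]
    - [0,0,0]
    - [0,0,0]
    - [0,0,0]
    - [0,0,0]

```text
t: 20.05
ee_pos: [0.5241, 0.0263, 0.4633]
ee_rot: [2.332, 2.104, -0.0]
wrist_force: [0.1, -1.2, -1.9]
opening: 0.009
gripper_force: 30.0
```

```bash
python3 - <<'E'
from cell import ctrl,optics
from h import *
st=ctrl.state(); togo(st,[.5246,.0265,.288],-6.1); print(st["t"],st["opening"],st["gripper_force"],st["wrist_force"].round(1))
Rt=R.from_rotvec(st["ee_rot"]); print(Rt.as_matrix().round(3).tolist())
s=optics.snapshot("wrist"); np.savez("pics/w8.npz",**s); cv2.imwrite("pics/w8.png",cv2.resize(s["frame"],(800,600),interpolation=cv2.INTER_CUBIC))
# panel end in tool frame, from w7 and now
h=cv2.cvtColor(s["frame"],cv2.COLOR_BGR2HSV)
m=cv2.inRange(h,(8,50,120),(25,200,255)); m[230:]=0
n,l,st_,ce=cv2.connectedComponentsWithStats(m)
for i in range(1,n):
    if st_[i,4]>100: print(st_[i].tolist())
top=st["ee_pos"][2]-.172+.022
p=cast(s,[(258,98)],top); print("end in tool:",Rt.inv().apply(p-st["ee_pos"]).round(4))
m2=cv2.inRange(h,(8,20,150),(28,200,255))
for r in range(90,130,6): x=np.flatnonzero(m[r,235:290])+235; print(r,x[[0,-1]] if len(x) else None)
E
```

```text
grasp now [524.1  26.2 291.3] turn [0.0001 0.0001 0.0012] shift [0.01 0.02 0.17]
20.05 0.008986889722958049 29.99806523323059 [ 0.1 -1.2 -1.9]
[[0.103, 0.995, 0.0], [0.995, -0.103, -0.0], [-0.0, 0.0, -1.0]]
[228, 4, 60, 226, 7013]
[375, 125, 16, 55, 710]
end in tool: [[ 0.0796 -0.0012  0.15  ]]
90 [235 285]
96 [235 284]
102 [235 284]
108 [235 284]
114 [235 284]
120 [235 284]
126 [235 284]
```

Emit:
jog_arm:
  jaw: [0,0,0,0,0,0,0]
  translation:
    - [0,0.03,0.6]
    - [0,0,0.6]
    - [0,0,0.5]
    - [0,0,0.5]
    - [0,0,0.5]
    - [0,0,0.5]
    - [0,0,0]
  turn:
    - [0,0,0.001]
    - [0,0,0]
    - [0,0,0]
    - [0,0,0]
    - [0,0,0]
    - [0,0,0]
    - [0,0,0]

```text
t: 20.98
ee_pos: [0.5245, 0.0258, 0.3984]
ee_rot: [-2.336, -2.099, 0.002]
wrist_force: [0.0, 0.4, -0.6]
opening: 0.0087
gripper_force: 30.0
```

Emit:
jog_arm:
  jaw: [0,0,0,0,0,0]
  translation:
    - [0,0,0.4]
    - [0,0,0.4]
    - [0,0,0.4]
    - [0,0,0.4]
    - [0,0,0.4]
    - [0,0,0]
  turn:
    - [0,0,0]
    - [0,0,0]
    - [0,0,0]
    - [0,0,0]
    - [0,0,0]
    - [0,0,0]

```text
t: 21.72
ee_pos: [0.5245, 0.0258, 0.3585]
ee_rot: [-2.336, -2.099, 0.002]
wrist_force: [0.5, 0.4, -1.1]
opening: 0.0089
gripper_force: 30.0
```

Emit:
jog_arm:
  jaw: [0,0,0,0,0,0,0,0]
  translation:
    - [0,0,0.4]
    - [0,0,0.4]
    - [0,0,0.4]
    - [0,0,0.4]
    - [0,0,0.4]
    - [0,0,0.3]
    - [0,0,0.2]
    - [0,0,0]
  turn:
    - [0,0,0]
    - [0,0,0]
    - [0,0,0]
    - [0,0,0]
    - [0,0,0]
    - [0,0,0]
    - [0,0,0]
    - [0,0,0]

```text
t: 22.72
ee_pos: [0.5247, 0.0258, 0.3091]
ee_rot: [-2.337, -2.1, 0.001]
wrist_force: [-0.4, 0.7, -1.0]
opening: 0.0088
gripper_force: 30.0
```

Bottom is near z 27 mm with no contact; I'll lower gently until it touches.

Emit:
jog_arm:
  jaw: [0,0,0,0,0]
  translation:
    - [0,0,0.12]
    - [0,0,0.1]
    - [0,0,0.1]
    - [0,0,0.06]
    - [0,0,0]
  turn:
    - [0,0,0]
    - [0,0,0]
    - [0,0,0]
    - [0,0,0]
    - [0,0,0]

```text
t: 23.35
ee_pos: [0.5247, 0.0258, 0.3016]
ee_rot: [-2.337, -2.1, 0.0]
wrist_force: [-0.1, -0.7, -1.1]
opening: 0.0095
gripper_force: 30.0
```

Emit:
jog_arm:
  jaw: [0,0,0.5,0.5,0.5,0.5,0.5,0.5,0.5,0.5]
  translation:
    - [0,0,0.06]
    - [0,0,0]
    - [0,0,0]
    - [0,0,0]
    - [0,0,0]
    - [0,0,-0.5]
    - [0,0,-1]
    - [0,0,-1]
    - [0,0,-1]
    - [0,0,0]
  turn:
    - [0,0,0]
    - [0,0,0]
    - [0,0,0]
    - [0,0,0]
    - [0,0,0]
    - [0,0,0]
    - [0,0,0]
    - [0,0,0]
    - [0,0,0]
    - [0,0,0]

```text
t: 24.6
ee_pos: [0.525, 0.0258, 0.3725]
ee_rot: [2.335, 2.098, 0.005]
wrist_force: [0.1, -0.4, -0.9]
opening: 0.0457
gripper_force: 0.0
```

```bash
python3 - <<'E'
from cell import ctrl,optics
from h import *
st=ctrl.state(); togo(st,[.5439,.2064,.118],-6.1); print(st["t"],st["opening"],st["gripper_force"],st["wrist_force"].round(1))
s=optics.snapshot("scene"); np.savez("pics/s9.npz",**s); w=optics.snapshot("wrist"); np.savez("pics/w9.npz",**w)
a=cv2.resize(s["frame"][140:230,200:330],(520,360),interpolation=cv2.INTER_CUBIC); b=cv2.resize(w["frame"][:240,150:370],(262,286))
out=np.zeros((360,790,3),np.uint8); out[:,:520]=a; out[:286,522:784]=b; cv2.imwrite("pics/mix9.png",out)
# predicted top edge of panel when seated (jig local) in scene
al=-.1065; X=np.array([np.cos(al),np.sin(al)]); Y=np.array([-np.sin(al),np.cos(al)]); O=np.array([.524,.0205])
for y in (-74,86): p=O+Y*y/1000; print((proj(s,[[*p,.15]])-[200,140])*4)
E
```

```text
grasp now [525.8  25.8 200.5] turn [ 0.0014 -0.0002 -0.0001] shift [ 9.08 -0.02  4.13]
24.6 0.04568147897621229 0.0 [ 0.1 -0.4 -0.9]
[[100.11207989  42.7461682 ]]
[[309.90073835 112.33049335]]
```

View pics/mix9.png

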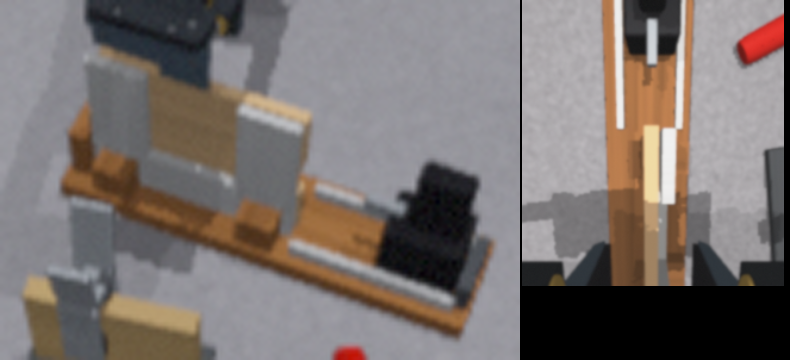

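The panel stands in the groove (top edge at (150,70)–(310,115)), level with the uprights, and the bolt is still out. Next is the bolt grip.

Emit:
jog_arm:
  jaw: [0.6,0.6,0.6,0.6,0.6,0.6,0.6,0.6,0.6,0.6,0.6,0.6]
  translation:
    - [0.8,0,0]
    - [1,0,0]
    - [1,0,0]
    - [1,0,0]
    - [1,0,0]
    - [1,0,0]
    - [1,0,0]
    - [1,0,0]
    - [0.9,0,0]
    - [0.4,0,0.3]
    - [0,0,0.8]
    - [0,0,0.8]
  turn:
    - [0,0,0]
    - [0,0,0]
    - [0,0,0]
    - [0,0,0]
    - [0,0,0]
    - [0,0,0]
    - [0,0,0]
    - [0,0,0]
    - [0,0,0]
    - [0,0,0]
    - [0,0,0]
    - [0,0,0]

```text
t: 26.2
ee_pos: [0.5438, 0.2063, 0.3309]
ee_rot: [-2.337, -2.099, 0.002]
wrist_force: [-1.0, -1.2, -0.9]
opening: 0.0546
gripper_force: 0.0
```

Emit:
jog_arm:
  jaw: [0.6,0.6,0.6,0,0,0,0,0,0]
  translation:
    - [0,0,0.8]
    - [0,0,0.8]
    - [0,0,0.65]
    - [0,0,0]
    - [0,0,0]
    - [0,0,0]
    - [0,0,0]
    - [0,0,0]
    - [-0.2,0,0]
  turn:
    - [0,0,0]
    - [0,0,0]
    - [0,0,0]
    - [0,0,0]
    - [0,0,0]
    - [0,0,0]
    - [0,0,0]
    - [0,0,0]
    - [0,0,0]
  newtons: 35

```text
t: 27.32
ee_pos: [0.5443, 0.2031, 0.2882]
ee_rot: [2.337, 2.099, 0.005]
wrist_force: [4.9, 1.8, 2.2]
opening: 0.02
gripper_force: 35.0
```

Emit:
jog_arm:
  jaw: [0,0,0,0,0,0,0,0,0,0]
  translation:
    - [-0.3,0,0]
    - [-0.4,0,0]
    - [-0.4,0,0]
    - [-0.4,0,0]
    - [-0.4,0,0]
    - [-0.4,0,0]
    - [-0.3,0,0]
    - [-0.2,0,0]
    - [-0.1,0,0]
    - [0,0,0]
  turn:
    - [0,0,0]
    - [0,0,0]
    - [0,0,0]
    - [0,0,0]
    - [0,0,0]
    - [0,0,0]
    - [0,0,0]
    - [0,0,0]
    - [0,0,0]
    - [0,0,0]

```text
t: 28.58
ee_pos: [0.5379, 0.1449, 0.2882]
ee_rot: [2.336, 2.098, 0.003]
wrist_force: [5.2, -0.1, 3.7]
opening: 0.0197
gripper_force: 35.0
```

Emit:
jog_arm:
  jaw: [0,0,0,0]
  translation:
    - [-0.1,0,0]
    - [-0.1,0,0]
    - [-0.1,0,0]
    - [0,0,0]
  turn:
    - [0,0,0]
    - [0,0,0]
    - [0,0,0]
    - [0,0,0]

```text
t: 29.08
ee_pos: [0.5373, 0.1392, 0.2881]
ee_rot: [2.336, 2.099, 0.003]
wrist_force: [6.1, 0.6, 4.0]
opening: 0.0197
gripper_force: 35.0
```

Emit:
jog_arm:
  jaw: [0,0,0,0,0]
  translation:
    - [-0.1,0,0]
    - [-0.1,0,0]
    - [-0.1,0,0]
    - [-0.1,0,0]
    - [0,0,0]
  turn:
    - [0,0,0]
    - [0,0,0]
    - [0,0,0]
    - [0,0,0]
    - [0,0,0]

```text
t: 29.7
ee_pos: [0.5368, 0.1355, 0.2882]
ee_rot: [-2.335, -2.093, -0.017]
wrist_force: [6.1, 21.4, 1.0]
opening: 0.0203
gripper_force: 35.0
```

Emit:
jog_arm:
  jaw: [0,0.6,0.6,0.6,0.6,0.6,0.6,0.6,0.6,0.6,0.6]
  translation:
    - [0.12,0,0]
    - [0,0,0]
    - [0,0,0]
    - [0,0,0]
    - [0,0,-0.4]
    - [0,0,-0.8]
    - [0,0,-0.8]
    - [0,0,-0.8]
    - [0,0,-0.8]
    - [0,0,-0.8]
    - [0,0,-0.8]
  turn:
    - [0,0,0]
    - [0,0,0]
    - [0,0,0]
    - [0,0,0]
    - [0,0,0]
    - [0,0,0]
    - [0,0,0]
    - [0,0,0]
    - [0,0,0]
    - [0,0,0]
    - [0,0,0]

```text
t: 31.08
ee_pos: [0.5362, 0.1336, 0.3927]
ee_rot: [2.337, 2.1, 0.0]
wrist_force: [0.2, 0.6, -0.5]
opening: 0.0545
gripper_force: 0.0
```

```bash
python3 - <<'E'
from cell import ctrl,optics
from h import *
st=ctrl.state(); print(st["t"],st["opening"])
T=optics.snapshot("top"); np.savez("pics/t10.npz",**T)
for nm,s in (("t0",dict(np.load("pics/top0.npz"))),("t10",T)):
    h=cv2.cvtColor(s["frame"],cv2.COLOR_BGR2HSV)
    print(nm)
    for r in (161,163,165):
        row=h[r,250:300]; m=((row[:,0]>8)&(row[:,0]<28)&(row[:,1]>70)); print(r,"".join("#" if q else "." for q in m))
s=dict(np.load("pics/top0.npz"))
print((cast(s,[(275,163),(286,163)],.115)*1000).round(0))
al=-.1065; X=np.array([np.cos(al),np.sin(al)]); Y=np.array([-np.sin(al),np.cos(al)]); O=np.array([.524,.0205])
# black bolt mask in top view before/after: extent along jig y
for nm,f in (("t0",s),("t10",T)):
    h=cv2.cvtColor(f["frame"],cv2.COLOR_BGR2HSV)
    m=cv2.inRange(h,(0,0,0),(179,255,40))
    pts=np.argwhere(m[200:235,190:250])[:,::-1]+[190,200]
    if len(pts): w=(cast(f,pts,.079)[:,:2]-O)@np.c_[X,Y]*1000; ok=abs(w[:,0])<15; print(nm,ok.sum(),np.percentile(w[ok,1],[1,99]).round(0))
E
```

```text
31.075 0.05450832943247006
t0
161 ...#####################............#########.....
163 ..#######################........#############....
165 ..#########################......#..#########.....
t10
161 ...#####################............##########....
163 ...######################........#############....
165 ..#########################.........#########.....
[[681.   7. 115.]
 [681. -24. 115.]]
t0 188 [107. 207.]
t10 32 [ 79. 123.]
```

Emit:
jog_arm:
  jaw: [0.9,0.9,0.9,0.9,0.9,0.9,0.9,0.9,0.9,0.9,0.9,0.9]
  translation:
    - [0,0,0]
    - [-1,0.64,0]
    - [-1,0.64,0]
    - [-1,0.64,0]
    - [-1,0.64,0]
    - [-1,0.64,0]
    - [-1,0.64,0]
    - [-1,0.64,0]
    - [-1,0.64,0]
    - [-1,0.64,0]
    - [-1,0.64,0]
    - [-1,0.64,0]
  turn:
    - [0,0,-0.044]
    - [0,0,0]
    - [0,0,0]
    - [0,0,0]
    - [0,0,0]
    - [0,0,0]
    - [0,0,0]
    - [0,0,0]
    - [0,0,0]
    - [0,0,0]
    - [0,0,0]
    - [0,0,0]

```text
t: 32.62
ee_pos: [0.6847, -0.0832, 0.3914]
ee_rot: [2.186, 2.256, -0.0]
wrist_force: [-0.4, -0.0, -0.1]
opening: 0.0819
gripper_force: 0.0
```

```bash
python3 - <<'E'
from cell import ctrl,optics
from h import *
st=ctrl.state(); togo(st,[.684,-.004,.165],1.9); print(st["t"],st["opening"],st["joints"].round(2))
s=optics.snapshot("wrist"); np.savez("pics/w11.npz",**s)
f=s["frame"]; h=cv2.cvtColor(f,cv2.COLOR_BGR2HSV)
# where I expect things
for nm,P in (("rail corners",[[.691,.07,.1],[.675,.07,.1],[.695,-.05,.1],[.679,-.05,.1]]),("handles top",[[.711,-.004,.18],[.657,-.004,.18]]),("handle ends",[[.711,.010,.18],[.711,-.018,.18]])): print(nm,proj(s,P).round(0).tolist())
tan=cv2.inRange(h,(10,60,150),(28,200,255))
gray=cv2.inRange(h,(90,0,60),(130,60,230))
a=np.full(tan.shape,'.'); a[tan>0]='#'
v=h[...,2]
for r in range(0,232,6): print(r,"".join('#' if tan[r,c] else chr(97+int(v[r,c])//16) for c in range(140,380,4)))
E
```

```text
grasp now [684.7 -83.2 219.4] turn [ 0.      0.     -0.0005] shift [3.96 0.1  2.72]
32.625 0.08193212269878158 [-0.14  0.51  1.29 -0.    1.34 -0.17]
rail corners [[272.0, 23.0], [254.0, 22.0], [271.0, 156.0], [255.0, 155.0]]
handles top [[302.0, 106.0], [223.0, 104.0]]
handle ends [[304.0, 84.0], [301.0, 127.0]]
0 bbgng##fillkllllllklklkkkkkkkklkkklkklkkkkkllklkklkkllkkkkkk
6 dbchg##fjkllllkllllkkkklkkkllllllkkklkkkklkkkkkkkklkkklkkllk
12 #######fjlkkllklklkllllkkkklklkllkkkklkllllkkkllkkkkkkkkkkkk
18 ###jf##fjlllllllkllllllkkkklkkkklkkklklklkkkklklkkkklkkklklk
24 ###iff#fklkllkllkllklllkklkll####lkklkkkkkkkkklkkklllklkkkkk
30 j##hffifkllllllllllllkkklklkl####mklklkkkkkllkklkllllkkkkkkk
36 ###hefifjklklkllllllkkklklkkk####lkkkkkkkkklkllkkklkkklkkkkl
42 hi#gffifjllllllkllklkklkkjjjj####kiiikkllkkllllllklkkkklklll
48 gggffghgkllkklklkkkkllkkggggg#####gggikllkkkllllllklklkllkll
54 gi####hgjkllllllllllllklhggge####jgggjllllkllllkllkllkllllll
60 gj####ghjklllklllklkllllhggge#####fggjlkllkklklllllllkklllkl
66 g#####ghlllllkklkkkkkkkkhggge#####gggklllllllkllklllllllkkkk
72 g#####giklllkklkk
[... 1029 characters left out ...]
hhhhhhhhhhhhhhhhihhhhiiiihhhhhilllllklllkklkkllkih
174 kkkkklllkihhhhhhhihhhhhhihhhhikllihhhhhiillklklllllkllllllih
180 kkkkkkkkkihhhhhhggggggghghgggghlljhhhhhihkllllkkkklkkkllllih
186 kkjkkkkkkjgggggggggggggggggggggkjhgghggggkkkkkkkjkkkkkklljhh
192 jkkjkkkkkjgggggggggghgggghhhhhhgihghgggggjjkkkkkkkkkjkkllkll
198 kkkkkkkkjkggggghggggggghhhiiiii##igggggghkkkkjjkjkkkkkklklll
204 kkkkkkjkkkgfeeegggggghhhhggggghhhhhggggghkjkjigegjkkkkklllll
210 hgghghjijhddcbcggggghhhhggggikkkj#hhjiiijkkkkfbcddgkkkllklll
216 gghhghggeddcbbcgggggihhgggggkkkkk###jjkkjjjkkebbcddeikllllll
222 jkjiihedddcbbbcggggghhhgggghkjkkji##kkkjjkkkkdbbbbdddeklllll
228 kkkkhddddbbbbbbihggghhhfggggjkkjg###jkkkkkkkkcbbbbcddddgkllk
```

```bash
python3 - <<'E'
from h import *
s=dict(np.load("pics/w11.npz"))
f=s["frame"]; v=cv2.cvtColor(f,cv2.COLOR_BGR2HSV)[...,2]
print("col 290-296 rows:",v[82:134,290:300].mean(1).round(0).astype(int).tolist())
print("row 108:",v[104:112,220:312].mean(0).round(0).astype(int).tolist())
for z in (.1,.14,.165,.18): print(z,(cast(s,[(296,91),(296,127),(234,109),(300,109)],z)[:,:2]*1000).round(0).tolist())
E
```

```text
col 290-296 rows: [175, 174, 173, 171, 164, 150, 132, 116, 106, 103, 102, 102, 102, 101, 102, 102, 101, 101, 101, 101, 102, 102, 102, 102, 102, 103, 103, 104, 104, 104, 103, 103, 103, 103, 103, 102, 102, 102, 102, 102, 103, 103, 103, 108, 124, 145, 156, 158, 158, 158, 158, 159]
row 108: [174, 175, 176, 174, 170, 171, 181, 188, 192, 195, 192, 175, 146, 118, 105, 103, 103, 103, 103, 103, 103, 103, 103, 102, 103, 102, 102, 104, 116, 157, 203, 218, 220, 220, 221, 221, 221, 221, 221, 217, 193, 141, 104, 117, 163, 206, 218, 219, 219, 219, 220, 219, 216, 215, 217, 219, 219, 217, 209, 179, 134, 105, 100, 100, 100, 100, 100, 100, 100, 100, 100, 100, 100, 100, 100, 100, 100, 99, 103, 128, 163, 186, 194, 194, 190, 183, 174, 168, 171, 174, 176, 177]
0.1 [[716.0, 13.0], [719.0, -21.0], [657.0, -5.0], [721.0, -3.0]]
0.14 [[711.0, 9.0], [713.0, -19.0], [661.0, -6.0], [716.0, -5.0]]
0.165 [[708.0, 7.0], [710.0, -18.0], [663.0, -7.0], [712.0, -5.0]]
0.18 [[706.0, 6.0], [708.0, -18.0], [664.0, -7.0], [710.0, -6.0]]
```

Emit:
jog_arm:
  jaw: [1,1,1,1,1,1,1,1,1]
  translation:
    - [1,0.05,0]
    - [1,0.05,0]
    - [1,0.05,0]
    - [0.86,0.03,0]
    - [0,0,0.6]
    - [0,0,0.7]
    - [0,0,0.7]
    - [0,0,0.72]
    - [0,0,0]
  turn:
    - [0,0,0]
    - [0,0,0]
    - [0,0,0]
    - [0,0,0]
    - [0,0,0]
    - [0,0,0]
    - [0,0,0]
    - [0,0,0]
    - [0,0,0]

```text
t: 33.8
ee_pos: [0.6847, -0.0051, 0.335]
ee_rot: [-2.185, -2.254, 0.004]
wrist_force: [0.6, -0.6, 1.2]
opening: 0.0913
gripper_force: 0.0
```

Emit:
jog_arm:
  jaw: [0,0,0,0,0,0]
  translation:
    - [0,0,0]
    - [0,0,0]
    - [0,0,0]
    - [0,0,0]
    - [0,0,0]
    - [0,0,0]
  turn:
    - [0,0,0]
    - [0,0,0]
    - [0,0,0]
    - [0,0,0]
    - [0,0,0]
    - [0,0,0]
  newtons: 25

```text
t: 34.55
ee_pos: [0.6861, -0.0046, 0.3419]
ee_rot: [2.181, 2.251, 0.011]
wrist_force: [1.1, -1.0, 9.6]
opening: 0.0358
gripper_force: 25.0
```

Emit:
jog_arm:
  jaw: [0,0,0,0,0,0,0,0,0,0,0,0]
  translation:
    - [0,0,-0.2]
    - [0,0,-0.3]
    - [0,0,-0.5]
    - [0,0,-0.6]
    - [0,0,-0.6]
    - [0,0,-0.6]
    - [0,0,-0.6]
    - [0,0,-0.6]
    - [0,0,-0.6]
    - [0,0,-0.6]
    - [0,0,-0.6]
    - [0,0,0]
  turn:
    - [0,0,0]
    - [0,0,0]
    - [0,0,0]
    - [0,0,0]
    - [0,0,0]
    - [0,0,0]
    - [0,0,0]
    - [0,0,0]
    - [0,0,0]
    - [0,0,0]
    - [0,0,0]
    - [0,0,0]

```text
t: 36.05
ee_pos: [0.6851, -0.0046, 0.4546]
ee_rot: [2.185, 2.255, 0.003]
wrist_force: [-0.5, 0.6, -0.6]
opening: 0.0358
gripper_force: 24.9
```

```bash
python3 - <<'E'
from cell import ctrl,optics
from h import *
st=ctrl.state(); togo(st,[.5227,-.0387,.29],-6.1); print(st["t"],st["opening"],st["gripper_force"],st["wrist_force"].round(1),st["moment"].round(2))
# scene view: clamp dark/grey pixels around the expected place
s=optics.snapshot("scene"); np.savez("pics/s12.npz",**s)
g=st["ee_pos"]-[0,0,.172]
print("grasp proj",proj(s,[g, g-[0,0,.05], g-[0,0,.05+.0525], g-[0,0,.05+.065]]).round(0).tolist())
d=cv2.absdiff(s["frame"],dict(np.load("pics/scene0.npz"))["frame"]).max(2)
f=cv2.cvtColor(s["frame"],cv2.COLOR_BGR2HSV)
p=proj(s,[g-[0,0,.08]])[0].astype(int)
for r in range(p[1]-34,p[1]+56,2): print(r,"".join(('#' if 8<f[r,c,0]<28 and f[r,c,1]>60 else chr(97+int(f[r,c,2])//16)) for c in range(p[0]-30,p[0]+34)))
E
```

```text
grasp now [685.6  -4.6 282.6] turn [0.0008 0.     0.0439] shift [-2.56 -7.89 -0.37]
36.05 0.035824573811254735 24.850662052631378 [-0.5  0.6 -0.6] [-0.   -0.1  -0.01]
grasp proj [[217.0, 171.0], [218.0, 184.0], [220.0, 196.0], [220.0, 199.0]]
157 heddddcbbccdcccccccccccccccddcc##cdeeefikkllllll########ihhggggg
159 eddddcbcccddddddddccccdccddddcc#ddddddfghhiijkli################
161 dddddcccccdddddddddddddddddccc#ddddddddghhhhhhhg################
163 dddddddcdcccccccdddddddddddcc#dddddddcdghhhhhhhg################
165 dddddddddddddddddcccccddddcc#ddddddddccfhhhhhhhgh###############
167 dddddddddddddddddddddddddddc#####dddcceghhhhhhhgh###############
169 ddddddddddddddddddddddddddddd##g####bcfghhhhhhhgg###############
171 eddddddddddddddddddddddddddddddff###cdfghhhhhhhgg###############
173 feddddddddddddddddddddddedddddcfeeddegghhhhhhhhgg###############
175 ccdddddddddddddddefddddffedddcceffffgggghhhghhhgg###############
177 ccccccccccccdddddffedddeddddccdeffffg##hgghggghhijji############
179 dddddddddcccccbccccccddddddccddefffff#######hghhijkkihhhh#######
181 dddddddddddddddddccccccbb
[... 1547 characters left out ...]
#######ijj
227 kkjjjjjjjjjjjjihgge##########################################ffg
229 jjjjjjjjjjjjjigggfed#########################################ffg
231 jjjjjjjjjjjjjjigfedefefeeddde################################fff
233 jjjjjjjjjjjjjjigeddeeffffdddddddddddd########################ffh
235 jjjjjijjjjjihhgfeddddeeeeeefffeddddddeefffefffff############gffj
237 jjjjjjjjjjigggggeddddddddddddeededdeffffffffffffffefffffg###ffhj
239 jjjjjjjjjigggggggggffffeedddddddddeeffffffffffffffffffffffffffjj
241 jjjjjjjjjhggggggggggggggghhgggffeeddeeeeeffffffffffffffffffffijj
243 jjjjjjjjjiggggggggggggghhhhhhhhhhhghiiihhgfeeeeeeefffffffffffjjj
245 jjjjjjjjjjjjiiiiiiigggggghhhhhhhhhhijkkjkjjjjjihhggeeeeeeeefijjj
```

Emit:
jog_arm:
  jaw: [0,0,0,0,0,0,0,0,0,0,0,0]
  translation:
    - [0,0,-0.3]
    - [-0.2,-0.5,0]
    - [-0.3,-0.95,0]
    - [-0.3,-0.95,0]
    - [-0.3,-0.95,0]
    - [-0.3,-0.95,0]
    - [-0.3,-0.95,0]
    - [-0.3,-0.95,0]
    - [-0.3,-0.95,0]
    - [-0.16,-0.5,0]
    - [-0.1,-0.24,0]
    - [0,0,0]
  turn:
    - [0,0,0.044]
    - [0,0,0]
    - [0,0,0]
    - [0,0,0]
    - [0,0,0]
    - [0,0,0]
    - [0,0,0]
    - [0,0,0]
    - [0,0,0]
    - [0,0,0]
    - [0,0,0]
    - [0,0,0]

```text
t: 37.6
ee_pos: [0.5227, -0.0388, 0.4592]
ee_rot: [2.336, 2.1, 0.0]
wrist_force: [0.7, -0.5, -0.0]
opening: 0.0355
gripper_force: 24.9
```

```bash
python3 - <<'E'
from cell import ctrl,optics
from h import *
st=ctrl.state(); togo(st,[.5227,-.0387,.222],-6.1); print(st["t"],st["opening"],st["gripper_force"],st["wrist_force"].round(1))
s=optics.snapshot("wrist"); np.savez("pics/w13.npz",**s); f=cv2.cvtColor(s["frame"],cv2.COLOR_BGR2HSV)
al=-.1065; X=np.array([np.cos(al),np.sin(al)]); Y=np.array([-np.sin(al),np.cos(al)]); O=np.array([.524,.0205])
L=lambda x,y,z:[*(O+X*x/1000+Y*y/1000),z/1000]
print("panel edge +-4.5 at y 0,-30; upright L",proj(s,[L(-4.5,40,150),L(4.5,40,150),L(6.5,60,150),L(14.5,60,150)]).round(0).tolist())
for r in range(0,200,6): print(r,"".join(('#' if 8<f[r,c,0]<28 and f[r,c,1]>60 else chr(97+int(f[r,c,2])//16)) for c in range(200,320,2)))
E
```

```text
grasp now [522.7 -38.8 287.2] turn [0.0001 0.     0.    ] shift [0.   0.   3.26]
37.6 0.03545388556088768 24.85074520111084 [ 0.7 -0.5 -0. ]
panel edge +-4.5 at y 0,-30; upright L [[250.0, 88.0], [259.0, 88.0], [261.0, 67.0], [269.0, 67.0]]
0 kkkkkkkkkkkj###mon#####ddddddddc#####ool##jkkkkkkkkkkkkkkkkm
6 kkkkllkkkkkj####oojddddcdddddddccdddemo###kkkkkkkkkkkkkkjggj
12 kkkkkkkkkkkj####oojddddcdddddddccdddfno###kkkkkkkkkkkkkkjhgg
18 kkkkkkkkkklk####oojdddccdddddddccdddfno###jkkkkkkkkkkkkkkjhg
24 kkkkkllkkkkk####oojdddccdddddddccdddfmn###jkkkkkkkkkkkkkkkkk
30 kkkkkkkkkkkk####oojddddbbbbbbbbbcdddfmn###kkkkllkkkkkkkkkkkk
36 kkkkkkkkkllk####ookedddcbbbbbbbbddddfmn###klkkkkkkkkkkkkklkk
42 kkkkkkkkkllk####ookeeddc######hnnmlfgmm###kkkkkkkkkkkkkkkkkk
48 kkkkkkklkkkk####ookedeed######jooooggmn###kkkkklkkkklkkkkkkk
54 kkkkkkkkkllk####ool#deee######jooonghnm##jkkkkkkkkkkkkkkkkkk
60 kkkkkkklkkkk####nol###########jooonfknm##jkkkkklkkkklkkkkkkk
66 kkkkkklkkkkk##################jopoo######jkkkkkkkkklkkkklkkk
72 kkkkkkkkkkkk##################loooo######kkkkkkkklkkkkkkkkkk
78 kkkllkkkkkkk##############
[... 631 characters left out ...]
kkk#################lnn#######jkkkkkkkkkkkkkkkkkkk
144 kkkkkkkkkkkkk#################lnn#######jkkkkkkkkkkkkkkkkkkk
150 kkkkkkkkkkkkk#################lnn#######jkkkkkkkkkkkkkkkkkkk
156 iiiiihhhhhhhhh################hggh######jkkkjijjkkkkkkkkkkkk
162 hhhhhhhhhhhhhh################kmnmi#####ghhhhhhikkkkkkkkkkkk
168 hhhhhhhhhhhhhh################ikkk######ghhhhhhijkkkkkkkkkkk
174 hhhhhhhhhhhhhh################ikkk######ggggggghjkjjkkkjjjjj
180 hhhhhhhhhhhhhhfffecbb#########hiii######bbcefffhjjjjjjjjjjjj
186 hhhhhhhhhgggggffffeccc########hiii#####ccdeffffijjjjjjjjjjjj
192 ggggggggggggggfffffecc#####ddddddd##fgecdfffffghjjjjjjjjjjjj
198 gggiihggggggggfffgffffffffeddfggggggggffffggffgijjjjjjjjjjjj
```

Alignment matches the prediction (upright top at columns 260–270). I'll descend with force checks.

Emit:
jog_arm:
  jaw: [0,0,0,0,0,0,0]
  translation:
    - [0,0,0.3]
    - [0,0,0.4]
    - [0,0,0.4]
    - [0,0,0.4]
    - [0,0,0.3]
    - [0,0,0.2]
    - [0,0,0]
  turn:
    - [0,0,0]
    - [0,0,0]
    - [0,0,0]
    - [0,0,0]
    - [0,0,0]
    - [0,0,0]
    - [0,0,0]

```text
t: 38.52
ee_pos: [0.5227, -0.0387, 0.4189]
ee_rot: [-2.337, -2.1, 0.001]
wrist_force: [-0.1, 0.5, -1.0]
opening: 0.0354
gripper_force: 24.9
```

Emit:
jog_arm:
  jaw: [0,0,0,0,0]
  translation:
    - [0,0,0.3]
    - [0,0,0.3]
    - [0,0,0.3]
    - [0,0,0.1]
    - [0,0,0]
  turn:
    - [0,0,0]
    - [0,0,0]
    - [0,0,0]
    - [0,0,0]
    - [0,0,0]

```text
t: 39.15
ee_pos: [0.5227, -0.0387, 0.399]
ee_rot: [-2.337, -2.1, 0.0]
wrist_force: [-0.1, -0.2, -1.2]
opening: 0.0356
gripper_force: 24.9
```

Emit:
jog_arm:
  jaw: [0,0,0]
  translation:
    - [0,0,0.15]
    - [0,0,0.1]
    - [0,0,0]
  turn:
    - [0,0,0]
    - [0,0,0]
    - [0,0,0]

```text
t: 39.52
ee_pos: [0.5226, -0.0387, 0.394]
ee_rot: [-2.337, -2.1, 0.0]
wrist_force: [0.7, -0.7, 0.3]
opening: 0.0357
gripper_force: 24.9
```

Emit:
jog_arm:
  jaw: [0.45,0.5,0.6,0.7,0.85,0.95,0.95,0.95,0.95,0.95,0.95,0.95]
  translation:
    - [0,0,0]
    - [0,0,0]
    - [0,0,0]
    - [0,0,0]
    - [0,0,0]
    - [0,0,0]
    - [0,0,0]
    - [0,0,-0.2]
    - [0,0,-0.6]
    - [0,0,-0.8]
    - [0,0,-0.8]
    - [0,0,-0.8]
  turn:
    - [0,0,0]
    - [0,0,0]
    - [0,0,0]
    - [0,0,0]
    - [0,0,0]
    - [0,0,0]
    - [0,0,0]
    - [0,0,0]
    - [0,0,0]
    - [0,0,0]
    - [0,0,0]
    - [0,0,0]

```text
t: 41.02
ee_pos: [0.5227, -0.0387, 0.4597]
ee_rot: [2.336, 2.099, 0.001]
wrist_force: [0.2, -0.6, -0.3]
opening: 0.0867
gripper_force: 0.0
```

Emit:
jog_arm:
  jaw: [0.95,0.95,0.95,0.95,0.95,0.95,0.95]
  translation:
    - [-0.8,0,-0.8]
    - [-1,0,0]
    - [-1,0,0]
    - [-1,0,0]
    - [-1,0,0]
    - [-0.7,0,0]
    - [0,0,0]
  turn:
    - [0,0,0]
    - [0,0,0]
    - [0,0,0]
    - [0,0,0]
    - [0,0,0]
    - [0,0,0]
    - [0,0,0]

```text
t: 41.9
ee_pos: [0.5108, -0.1491, 0.4742]
ee_rot: [-2.339, -2.098, -0.0]
wrist_force: [0.7, 0.5, 0.5]
opening: 0.0865
gripper_force: 0.0
```

```bash
python3 - <<'E'
from cell import ctrl,optics
from h import *
st=ctrl.state(); print(st["t"],st["opening"],st["wrist_force"].round(1),st["ee_pos"].round(3))
s=optics.snapshot("wrist"); np.savez("pics/w14.npz",**s); f=cv2.cvtColor(s["frame"],cv2.COLOR_BGR2HSV)
al=-.1065; X=np.array([np.cos(al),np.sin(al)]); Y=np.array([-np.sin(al),np.cos(al)]); O=np.array([.524,.0205])
L=lambda x,y,z:[*(O+X*x/1000+Y*y/1000),z/1000]
print("panel ends, upright L, R, block face, handles(z230,+-27)",proj(s,[L(2,-80,150),L(2,80,150),L(10.5,59,150),L(10.5,-59,150),L(0,82,79),L(-22,-59,215),L(32,-59,215)]).round(0).tolist())
for r in range(0,232,5): print(r,"".join(('#' if 8<f[r,c,0]<28 and f[r,c,1]>60 else chr(97+int(f[r,c,2])//16)) for c in range(190,330,2)))
E
```

```text
41.9 0.08650975437391246 [0.7 0.5 0.5] [ 0.511 -0.149  0.474]
panel ends, upright L, R, block face, handles(z230,+-27) [[257.0, 99.0], [256.0, -83.0], [265.0, -56.0], [264.0, 78.0], [255.0, -42.0], [227.0, 67.0], [292.0, 67.0]]
0 kkkkkjkkkkkkkkkkj###################gf########ijjkkkkkkjkkkkkkkkjkkjjk
5 kkkkkkkkkkkkkkkkj###################gff#######ijkkkkkkkkkkkkkkkjjkkkkk
10 kkkkkkkkkkkkjkkkj###################jlj#######ijkkkkkkkkkkkkkkkkkkkkkk
15 kkkkkkkkkkkkkkkkj##################nnnl#######ijkkkkkkkkkkkkkkkkkkkkkk
20 kkkkkkkkkkkkkkkkj##################onnl#######ijjkkkkkjjjkkkkkjkkkkkkk
25 kjkkkkkkkkjkkkkkk##################onnl#######jkkkkkkkkkjjkjjkkkkkkjjj
30 kkkkkkkkkkkkkkkkk##################onn########jkkkkkkkjkkkjjjjjkkkkkkk
35 kkkkkkkkkkkkjjkkj##################onn########jjkkkkkkkkkkkjjkkkkkkkkk
40 kkkkkkkkkkkkkkkkj##################onn########jkkkkkkkkkkkkkkjjkkkkkkk
45 kkkkkkkkkkkkjjjkjjkj###############onn########jkkjjkkkkkkkkkkkkkkkjkkj
50 jkkkkkkkkkkkkkkjkllifg#############onnl#######ihfgklkjkkkkkkkkkkkkkkkk
55 jjkkkkkkkkkkkkkjjkljgfffg##########oooom#####gfffgklkjkkk
[... 1930 characters left out ...]
ggggfffijjjjjjjjjjjjjjjjj
190 iggggggggggggggggggggggggggggggggggggghgfffeeeffffffgijjjjjjjjjjjjjjjj
195 igggggggggggggggggggggggggggggggffeeeeffffffffffffffhijjjjjjjjjjjjjjjj
200 jjiiiiiiigggggggggggggggffeeeefghiiiihgfefffeeefffffhiijjjjjjjjjjjjjjj
205 cdfggggggggggggfffeeeefffffffffgiiiiiiggggiighhhiiiiiiiijjjjjjjjjjjfdd
210 bceggggggfeeefffffffffeefffffffhiiiiiiihihhihhiiiiiiiiiijjjjjjjjjjiebb
215 bbfiiiihgfffffffeeeffeeeefffffgiiiiiiiiiiihhihhiiiiiiiiihjjjjjjjjjidbb
220 bbfjkkjjjihhgggffeeeffffeeffffgijjjjjjjjiiihhihhihiijiiiiijjjjjkjjhcbb
225 bbejjkkkkkjiiiihffeefhgffefhhhiiiiiiiiiiiiiihiihiiiiiiiiiiijjjjjjjgcbb
230 bbdjkkkkkkkjjjjiiihgefhhhfeghiiiiiiiiiiiiiiiihihhiiiiiiiiiiijjjjjjfbbb
```

```bash
python3 - <<'E'
from h import *
al=-.1065; X=np.array([np.cos(al),np.sin(al)]); Y=np.array([-np.sin(al),np.cos(al)]); O=np.array([.524,.0205])
L=lambda x,y,z:[*(O+X*x/1000+Y*y/1000),z/1000]
s=dict(np.load("pics/w13.npz")); print("face 82 / 86 at z79 x-15; panel end 80 z150",proj(s,[L(-15,82,79),L(-15,86,79),L(0,80,150)]).round(1).tolist())
v=cv2.cvtColor(s["frame"],cv2.COLOR_BGR2HSV)[...,2]
c=int(proj(s,[L(-15,82,79)])[0,0]); print(c,v[30:75,c-1:c+2].mean(1).astype(int).tolist(),s["frame"][38:66,254].tolist()[::3])
E
```

```text
face 82 / 86 at z79 x-15; panel end 80 z150 [[243.0, 58.0], [242.9, 54.5], [254.3, 44.9]]
242 [60, 60, 61, 61, 62, 62, 62, 62, 61, 60, 59, 59, 59, 59, 61, 63, 65, 67, 67, 67, 67, 68, 67, 67, 64, 58, 46, 34, 26, 38, 68, 103, 128, 137, 138, 138, 138, 138, 138, 138, 138, 138, 138, 139, 140] [[24, 24, 24], [86, 116, 137], [158, 213, 237], [159, 214, 237], [160, 215, 238], [160, 214, 237], [160, 215, 238], [160, 215, 238], [160, 215, 238], [161, 215, 238]]
```

Block face at row 59.5, against 58 predicted for fully home; the clamp is seated upright over the right upright and the arm is clear. I'm handing it in.

```bash
python3 -c "
from cell import ctrl
print(ctrl.job_done())"
```

```text
the job is handed in; nothing more can be done
None
```

I handed the job in at about 42 s with the bolt home, the panel standing in the groove, and the clamp over the panel's top edge at the right (-y) upright; camera and force readings agree with this, but no verdict came back.

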